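Index the inspection camera arm over the calibration plate

TASK

The inspection camera has to be checked against its calibration plate, the flat bare plate with a dot grid that lies in one of the two outer nests, while the camera arm is pinned over the middle nest. Hook a fingertip through the pull ring on the arm, lift the spring index pin out of its hole, swing the arm one hole so that the camera stands over the calibration plate, and let the pin drop fully home in that hole. Do not grip the ring or force it, and leave the boards, the plate and the things lying around the stand where they are.

Things in the scene. Friction and masses are not known exactly. Their poses are not given: they have to be found in the camera images.
- ring (a point): Centre of the opening of the steel pull ring: 42 mm inside, 52 mm outside, 5 mm wire, about 0.235 m above the table. It is stiffly fixed to the index pin's head and leans back 45 degrees towards the pivot, so its opening faces up and to the robot's side; a finger slanting 45 degrees down and pointing at the pivot column goes squarely through. Axes: x level along the arm towards the pivot, z up.
- pin_head (a point): Centre of the index pin's head (15 mm thick, 12 mm high), which carries the lowest point of the ring, 17 mm below the ring's centre and 17 mm farther from the pivot. The pin stands in a 21 mm thick barrel, top 0.209 m above the table. Behind the head, towards the pivot, the arm's flat top (0.191 m) is bare for 110 mm up to the hub.
- index_pin (a joint): Lift of the spring index pin, m: 0 fully home, 0.020 at its upper stop. Its round-nosed 10 mm tip reaches 10 mm into the index plate: 0.011 clears it, 0.014 is comfortable. The spring pushes down with 5 N when home and 8 N at the stop. Let go between two holes it rides on the plate at 0.010; let go within 3 mm of a hole (11.6 mm wide) it centres itself and drops in.
- camera_arm (a joint): Swing of the arm about the upright pivot, rad: 0 over the middle nest (the start), positive counter-clockwise seen from above. Holes at -0.768, -0.384, 0, 0.384 and 0.768 rad (22 degrees apart), 150 mm from the pivot axis; 0.384 and -0.384 put the camera over the two outer nests. Stops at +-0.86. Lightly stiff (0.12 N m), stays where it is left; locked while the pin is home.
- pivot (a point): Point on the upright pivot axis, 0.19 m above the table; axes as the stand's. The arm's hub there is 62 mm across and 0.21 m high, the end of the column 40 mm across and 0.235 m high.
- lens (a point): Centre of the camera lens's lower face, 96 mm above the table, 270 mm from the pivot axis. The arm above is a level aluminium bar, 34 mm wide, top 0.191 m above the table, reaching 295 mm from the pivot axis towards the robot; the camera hangs below it and nothing stands higher on the bar but the pin with its barrel and ring, and the hub.
- stand: The fixed camera stand. Origin at table height under the pivot axis, x from the nests to the column. Base plate 375 x 330 x 12 mm, reaching 320 mm to the robot's side. Index plate: level fan on the column, 180 mm out to the robot's side, top 0.172 m high, five holes. Three black nests, lips 22 mm high, in an arc 270 mm from the axis, under the camera's three middle positions.
- cal_plate: Calibration plate: pale flat rectangle 76 x 60 x 4.5 mm with a grid of small dark dots and no components, 70 g, loose in one of the two outer nests (either one). Origin at the centre of its underside, 16 mm above the table.
- board_outer: Circuit board with components, 76 x 60 mm, up to 19 mm high, loose in the other outer nest. Origin at the centre of its underside. To be left alone.
- board_centre: Circuit board with components, of the same size, loose in the middle nest. Origin at the centre of its underside. To be left alone.
- screwdriver: Screwdriver with a black handle, 180 mm long, 26 mm thick, lying beside the stand; origin on the table under its middle. To be left alone.
- solder_reel: Metal reel, 60 mm across and 40 mm high, standing beside the stand; origin at the centre of its underside. To be left alone.
- parts_bin: Small open yellow bin, 110 x 75 x 50 mm, beside the stand; origin at the centre of its underside. To be left alone.
Not all that is in view belongs to the job. Leave any brown or red look-alike of the cal_plate alone.

How it is judged (in metres and radians):
On the way:
1. the index pin is lifted clear of its hole by a fingertip in the ring (value of joint index_pin above 0.0098 m and contact force between the fingers and index_pin above 1 N), for 0.1 s.
At the end, for the whole second after the job is handed in: The pin was lifted out with a finger at the ring; at the end the lens stands within 10 mm (seen from above) of the middle of the calibration plate, the pin is fully home (within 2 mm) and the arm is at rest (horizontal distance between lens and cal_plate below 0.01 m and value of joint index_pin below 0.002 m and velocity of joint camera_arm between -0.05 and 0.05 rad/s); the robot touches nothing.
It fails at once if the ring or pin is gripped or forced (more than 30 N from the fingers) (contact force between the fingers and index_pin above 30 N).
It fails at once if a board or the calibration plate is moved or lifted (more than 10 mm) (distance of any of cal_plate, board_outer, board_centre from where it was at the start of the episode above 0.01 m).
It fails at once if the screwdriver, the reel or the bin is moved or lifted (more than 15 mm) (distance of any of screwdriver, solder_reel, parts_bin from where it was at the start of the episode above 0.015 m).
It also fails if it takes over 42 s, if anything falls off the work surface, if the arm or the gripper's body presses on something with over 40 N, if the wrist force passes 120 N, or if a joint passes its speed limit or range.

ROBOT

A 6-joint arm with a two-finger parallel gripper is mounted at the origin on the work surface. World frame = base frame: x ahead of the robot, y to its left, z up, the work surface at z = 0. Lengths are in mm, angles in degrees, forces in N, time in s.
With the tool pointing down it reaches from about 350 to 725 mm from the base axis. Payload 6 kg.
Tool frame: the origin (TCP) lies midway between the tips of the shut fingers; the grasp point (between the pads) lies 19 mm behind it; z points along the fingers, y is the line along which they close (so a half turn about z gives the same grasp; the last joint's range is limited). The gripper opens to 85 mm and grips with 20 to 120 N. Pads are 22 mm wide; open, the fingers measure 114 mm over their backs; the gripper's body (76 mm by 85 mm) begins 54 mm behind the grasp point. The pads swing forward as they close: fully open they stand 13 mm farther back than shut.
Start: joints at [91.828, 2.303, 4.859, 0, -92.561, -19.12], TCP at [178.317, 572.867, 231.261] pointing down, gripper open.
Joint ranges: [-146.85, 146.85], [-73.84, 115.35], [-62.03, 85.46], [-188.31, 113.3], [-161.28, -10.13], [-171.36, 171.36]. Speed limits (degrees/s): [147.25, 147.25, 172.46, 180, 180, 180].

INTERFACE

Orientations are given as a 3x3 rotation matrix whose columns are the frame's x, y, z axes.
In Python, from cell import * gives the robot as it stands.
- The arm moves only by the tool send_rows, never from a script. Its argument "plan" is a list of rows, each a list of 3 entries, a list of its own where there are three numbers: the shift along the tool's x, y, z in units of 40 cm (1.0 is 40 cm), then the turn about the tool's z in units of 30 degrees (1.0 is 30 degrees), then the closure, from -1 (fully open) to 1 (shut), so that 0 is half open. A call has 1 to 20 rows; each row is the pose to reach, as a shift and turn from the pose commanded when the call began, along the tool's axes at that moment; what a row does not reach only later rows make up. A row lasts 1/8 s, in which the tool goes at most 62.5 mm and 10.7 degrees, less where a joint would pass 70% of its speed; a pose out of reach is approached as far as the arm can. A call with a number of a shift or a turn outside -1 to 1 is refused whole. A call with a gripper value outside its range is refused whole. The fingers move at their own pace and stop on an object; the grip force is fixed at half the most. Time passes only in rows, so rows that repeat a pose let the fingers close. It gives the time, the measured TCP pose, the force, the opening and the grip force at its end, in the units of the state.
- get_state(): the state, without advancing time (a new reading comes with each control period).
- snapshot(name): name is "side" or "top"; returns the picture (420x560x3 uint8, blue, green, red); there is no depth.
- camera_model(name): a dict with "fovy" (degrees; the focal length in pixels is half the picture's height over the tangent of half this angle, whatever the lens; pixels are square), "cx", "cy" (the principal point, pixels), "distortion" ([k1, k2, p1, p2, k3] as OpenCV has them; the pictures are not rectified), "world_from_camera" (4x4, takes a point from camera to world coordinates). Camera axes: x right, y down, z forward; pixel columns grow to the right and rows downward; lengths in mm; the calibration is good to about 2 mm. A picture is of the moment at which its call begins. camera_model takes no time and is no camera call.
- close_job(): hands the job in; it is judged then, once.
The state is a dict: "clock": time; "q": joint angles; "qvel": joint speeds; "effort": joint torques, N m; "tcp_pos": TCP position; "ee_rot": TCP orientation; "contact_force": force on the tool from outside, world axes, zero at the start; "wrist_torque": the same for the moment, N m; "width": opening from 0.0 (shut) to 1.0 (fully open); "grip_force": force on a finger pad.
Only numpy, scipy, OpenCV 4.12 (cv2) and the standard library are available. Lean on these libraries where they do the work, as an engineer would, in place of code of your own. Each camera call takes 0.05 s, during which the arm holds its last target. There are 200 camera calls.

## Working session

There is one attempt and no reset: what is moved stays moved. The work goes in short steps, Python scripts to look and compute and a tool call to move; the robot and the scene stay as the last step left them, time stands still between calls to the robot, and variables do not carry over. Pictures are saved under pics/ and viewed, at most 10 in all, crops included, and the job is handed in when it is done.

Besides the shell and the picture viewer there is one more tool, called after "Request:" in YAML: its name, and indented under it one key for each argument. send_rows: Moves the arm, as the interface text tells. Its arguments: {"type":"object","properties":{"plan":{"type":"array","items":{"type":"array"}}},"required":["plan"]}

```bash
mkdir -p pics; ls; python3 - <<'E'
from cell import *
import cv2
for n in("side","top"):
    cv2.imwrite(f"pics/{n}0.png",snapshot(n)); print(n,camera_model(n))
s=get_state();print(s)
E
```

```text
pics
side {'fovy': 50.72306070813714, 'cx': 280.04885387449383, 'cy': 204.56851826633815, 'distortion': array([-0.0468618,  0.       ,  0.       ,  0.       ,  0.       ]), 'world_from_camera': array([[ 7.59259056e-01, -4.54375324e-01,  4.65906375e-01,
        -8.16681248e+00],
       [-6.50744847e-01, -5.21780076e-01,  5.51612814e-01,
        -6.79791016e+02],
       [-7.53858721e-03, -7.22003197e-01, -6.91848649e-01,
         9.25432583e+02],
       [ 0.00000000e+00,  0.00000000e+00,  0.00000000e+00,
         1.00000000e+00]])}
top {'fovy': 42.59303577022816, 'cx': 289.5891642198975, 'cy': 213.80570078796987, 'distortion': array([-0.07159129,  0.        ,  0.        ,  0.        ,  0.        ]), 'world_from_camera': array([[ 1.97399243e-02, -9.87833706e-01,  1.54255969e-01,
         3.10018688e+02],
       [-9.99773176e-01, -2.07368128e-02, -4.85605730e-03,
        -5.99881930e+01],
       [ 7.99575423e-03, -1.54125122e-01, -9.88018985e-01,
         1.40160027e+03],
       [ 0.00000000e+00,  0.00000000e+00,  0.00000000e+00,
         1.00000000e+00]])}
{'clock': 0.1, 'q': array([ 9.18276630e+01,  2.33373044e+00,  4.80746225e+00, -2.48922119e-02,
       -9.25627666e+01, -1.91191582e+01]), 'qvel': array([-0.09118486, -0.07133594,  0.17032068,  0.04213952,  0.04045481,
       -0.01182299]), 'effort': array([-5.35716637e-03, -3.69344759e+01,  3.48287201e+01,  6.95181102e+00,
       -4.42560646e-03,  6.13311386e-06]), 'tcp_pos': array([178.17770627, 572.60884556, 230.38265256]), 'ee_rot': array([[ 9.54810623e-01, -2.97214615e-01, -3.84234966e-04],
       [-2.97214847e-01, -9.54809342e-01, -1.56700565e-03],
       [ 9.88658458e-05,  1.61039397e-03, -9.99998698e-01]]), 'contact_force': array([-0.18808238,  0.07483802,  0.97155173]), 'wrist_torque': array([ 0.0199876 ,  0.01685545, -0.02530695]), 'grip_force': 0.0, 'width': 1.0034991939870037}
```

View pics/side0.png

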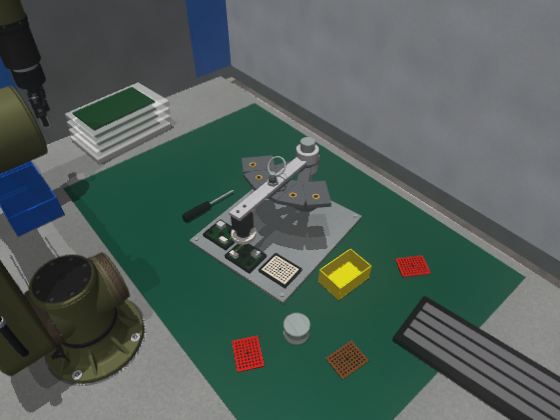

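View pics/top0.png

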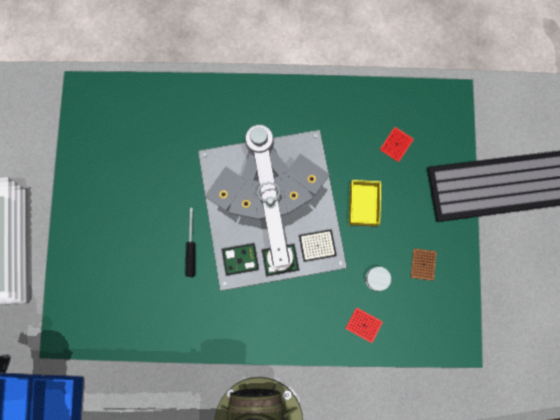

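The side view shows the ring at (277,166), pin head (272,180), column top (308,147) and the pale dotted plate in an outer nest at (280,269). The top view has the ring at about (268,190), column (259,135) and plate (318,246). Possible look-alikes in the top view are the reds at (397,144) and (365,325), the brown at (424,264) and the boards at (240,259) and (280,258). I choose the pale one at (318,246).

```bash
cat > h.py <<'E'
from cell import *
import cv2, numpy as np
def ray(n,uv):
    m=camera_model(n); f=210/np.tan(np.radians(m["fovy"]/2))
    K=np.array([[f,0,m["cx"]],[0,f,m["cy"]],[0,0,1]])
    p=cv2.undistortPoints(np.array([[uv]],float),K,m["distortion"])[0,0]
    T=m["world_from_camera"]; return T[:3,3],T[:3,:3]@np.array([p[0],p[1],1])
def plane(n,uv,z):
    o,d=ray(n,uv); return o+d*(z-o[2])/d[2]
def pix(n,P):
    m=camera_model(n); f=210/np.tan(np.radians(m["fovy"]/2))
    K=np.array([[f,0,m["cx"]],[0,f,m["cy"]],[0,0,1]]); W=np.linalg.inv(m["world_from_camera"])
    return cv2.projectPoints(np.array([P],float),cv2.Rodrigues(W[:3,:3])[0],W[:3,3],K,m["distortion"])[0][0,0]
def two(a,b):
    o,d=ray("side",a);p,e=ray("top",b)
    A=np.c_[d,-e]; t=np.linalg.lstsq(A,p-o,rcond=None)[0]
    x,y=o+t[0]*d,p+t[1]*e; return (x+y)/2,np.linalg.norm(x-y)
E
python3 - <<'E'
from h import *
a=cv2.imread("pics/side0.png");b=cv2.imread("pics/top0.png")
# plate mask: pale
for n,im,c in(("side",a,(280,269)),("top",b,(318,246))):
    h=cv2.cvtColor(im,cv2.COLOR_BGR2HSV); m=cv2.inRange(h,(8,15,150),(40,120,255))
    m=cv2.morphologyEx(m,cv2.MORPH_CLOSE,np.ones((5,5)))
    k,l,st,ce=cv2.connectedComponentsWithStats(m)
    for i in range(1,k):
        if st[i,4]>150: print(n,ce[i],st[i],plane(n,ce[i],20.5))
print("pivot",two((308,145),(259,135)),plane("side",(308,145),235),plane("top",(259,135),235))
print("ring",two((277,166),(268,190)),plane("side",(277,166),235),plane("top",(268,190),235))
S=cv2.resize(a[125:225,220:340],None,fx=4,fy=4,interpolation=cv2.INTER_CUBIC)
T=cv2.resize(b[120:220,210:290],None,fx=4,fy=4,interpolation=cv2.INTER_CUBIC)
cv2.imwrite("pics/c0.png",np.hstack([S,T]))
E
```

```text
side [279.68363636 269.09454545] [262 256  37  28 550] [ 444.84665952 -139.31295643   20.5       ]
top [288.05932415  31.81919996] [    0     0   560    73 36073] [1034.4172512   -52.50249554   20.5       ]
top [318.21086262 244.56549521] [301 232  33  28 626] [ 447.07170551 -142.01842628   20.5       ]
pivot (array([673.61584565,   7.74669558, 220.56628125]), np.float64(1.5111168836121487)) [658.91476281  -6.06477787 235.        ] [669.81414478   6.50343124 235.        ]
ring (array([544.3555221 , -16.52596046, 231.66851105]), np.float64(1.4638948223626427)) [541.01201247 -19.42225078 235.        ] [544.31603761 -17.03773442 235.        ]
```

View pics/c0.png

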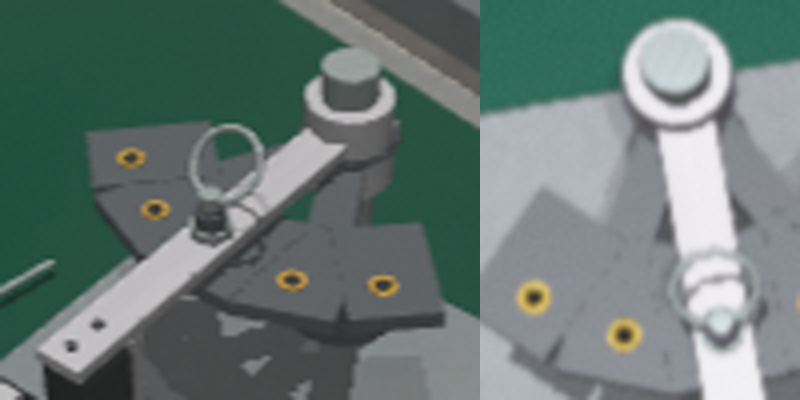

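The crop shows the ring in the side view at (276.7,165.7) with the head at (272.7,176) and the column top at (307.8,141.2). In the top view the ring is at (268.8,191.2), the head at (270.5,200.5) and the column top at (258.8,135).

```bash
python3 - <<'E'
from h import *
np.set_printoptions(precision=1,suppress=True)
for k,s,t,z in(("pivot",(307.8,141.2),(258.8,135),235),("ring",(276.7,165.7),(268.8,191.2),235),("head",(272.7,175),(270.5,200.5),224),):
    print(k,two(s,t),plane("side",s,z),plane("top",t,z))
p=np.array([669,3]);r=np.array([543,-18.5])
for z in (15,): pass
P=(plane("top",(258.8,135),235)+plane("side",(307.8,141.2),235))/2
R=(plane("top",(268.8,191.2),235)+plane("side",(276.7,165.7),235))/2
d=(P-R)[:2];print(P,R,np.linalg.norm(d),np.degrees(np.arctan2(d[1],d[0])))
C=np.array([446,-140.7]);e=P[:2]-C;print(np.linalg.norm(e),np.degrees(np.arctan2(e[1],e[0])))
E
```

```text
pivot (array([670. ,   6.8, 234.9]), np.float64(0.44080174148652235)) [670.1   6.6 235. ] [669.8   7.  235. ]
ring (array([541.2, -18.7, 235.5]), np.float64(0.8168375681710328)) [541.2 -18.  235. ] [541.7 -18.9 235. ]
head (array([524.1, -22.6, 217.3]), np.float64(0.05435364916649368)) [519.  -28.8 224. ] [522.9 -22.8 224. ]
[670.    6.8 235. ] [541.4 -18.5 235. ] 130.9921033713854 11.113891547723233
268.17792870146155 33.36728480113037
```

Only turns about the tool z are possible, so I'll check in free air how the arm behaves near the limit of its reach. I need to know whether the tool slants there.

Request:
send_rows:
  plan:
    - [[0,-0.05,-0.3],0,-1]
    - [[0,-0.1,-0.6],0,-1]
    - [[0,-0.15,-0.8],0,-1]
    - [[0,-0.2,-1],0,-1]
    - [[0,-0.2,-1],0,-1]
    - [[0,-0.2,-1],0,-1]
    - [[0,-0.2,-1],0,-1]
    - [[0,-0.2,-1],0,-1]
    - [[0,-0.2,-1],0,-1]
    - [[0,-0.2,-1],0,-1]

```text
clock: 1.35
tcp_pos: [185.7, 595.9, 562.5]
ee_rot: [[0.955, -0.297, 0.013], [-0.297, -0.954, 0.038], [0.001, -0.04, -0.999]]
contact_force: [-0.5, 0.5, -0.2]
width: 0.999
grip_force: 0.0
```

Request:
send_rows:
  plan:
    - [[0,-0.3,-0.3],0,-1]
    - [[0,-0.3,-0.3],0,-1]
    - [[0,-0.3,-0.3],0,-1]
    - [[0,-0.3,-0.3],0,-1]

```text
clock: 1.85
tcp_pos: [189.9, 610.5, 561.5]
ee_rot: [[0.955, -0.296, 0.026], [-0.297, -0.952, 0.073], [0.004, -0.077, -0.997]]
contact_force: [0.3, 0.3, -0.5]
width: 0.997
grip_force: 0.0
```

```bash
python3 - <<'E'
from h import *
s=get_state();print(s["q"],s["tcp_pos"],s["ee_rot"])
E
```

```text
[  91.53666506   35.40911709   85.38747872    2.33115742 -135.81903475
  -17.09363087] [189.86532632 610.48959773 561.47768383] [[ 0.95477668 -0.29614912  0.02640424]
 [-0.29730244 -0.95200215  0.07282278]
 [ 0.00357049 -0.07737954 -0.99699532]]
```

Request:
send_rows:
  plan:
    - [[0,-1,-1],0,-1]
    - [[0,-1,-1],0,-1]
    - [[0,-1,-1],0,-1]
    - [[0,-1,-1],0,-1]
    - [[0,-1,-1],0,-1]
    - [[0,-1,-1],0,-1]

```text
clock: 2.6
tcp_pos: [193.8, 624.3, 563.3]
ee_rot: [[0.955, -0.295, 0.04], [-0.297, -0.948, 0.113], [0.005, -0.119, -0.993]]
contact_force: [-0.0, 0.1, 0.6]
width: 1.001
grip_force: 0.0
```

Request:
send_rows:
  plan:
    - [[0,0,0],0,-1]

```text
clock: 2.72
tcp_pos: [193.8, 624.3, 563.3]
ee_rot: [[0.955, -0.295, 0.04], [-0.297, -0.948, 0.113], [0.005, -0.119, -0.993]]
contact_force: [0.1, -0.3, -0.6]
width: 1.002
grip_force: 0.0
```

```bash
python3 - <<'E'
from h import *
s=get_state();print(s["q"],s["tcp_pos"],s["ee_rot"])
E
```

```text
[  91.60810918   35.61753393   85.39835767    3.42671499 -133.33001138
  -16.40617851] [193.78445425 624.27111899 563.29667913] [[ 0.95470857 -0.29479569  0.04033667]
 [-0.29749936 -0.94806664  0.11253341]
 [ 0.00506748 -0.11943674 -0.99282888]]
```

The commanded pose drifts by about 2.3° outward per out-of-reach call, and the drift persists. That gives me the slanted approach, but it has to be built up facing the pivot, so I'm moving high over the front first.

Request:
send_rows:
  plan:
    - [[0.12,0.08,0.1],0.3,-1]
    - [[0.27,0.18,0.15],0.6,-1]
    - [[0.42,0.28,0.15],0.95,-1]
    - [[0.57,0.37,0.15],0.95,-1]
    - [[0.69,0.455,0.15],0.95,-1]
    - [[0.69,0.455,0.15],0.95,-1]

```text
clock: 3.48
tcp_pos: [393.2, 390.9, 486.5]
ee_rot: [[0.699, -0.714, 0.041], [-0.713, -0.691, 0.114], [-0.053, -0.108, -0.993]]
contact_force: [1.5, 0.4, -0.5]
width: 1.003
grip_force: 0.0
```

```bash
cat >> h.py <<'E'
def to(P,az=None):
    s=get_state();R=s["ee_rot"];print("q",s["q"].round(1),"tcp",s["tcp_pos"].round(1),"z",R[:,2].round(3),"tilt",np.degrees(np.arccos(-R[2,2])).round(1))
    print("units",(R.T@(np.array(P)-s["tcp_pos"])/400).round(3),"yaz",np.degrees(np.arctan2(R[1,1],R[0,1])).round(1))
E
python3 -c "
from h import *
to((620,110,500))"
```

```text
q [  65.2    0.2   30.6   -0.7 -113.5  -21.3] tcp [393.2 390.9 486.5] z [ 0.041  0.114 -0.993] tilt 6.9
units [ 0.895  0.077 -0.09 ] yaz -135.9
```

Request:
send_rows:
  plan:
    - [[0.15,0.01,-0.02],0.3,-1]
    - [[0.3,0.03,-0.03],0.6,-1]
    - [[0.45,0.04,-0.05],0.95,-1]
    - [[0.6,0.05,-0.07],0.95,-1]
    - [[0.75,0.06,-0.08],0.95,-1]
    - [[0.895,0.077,-0.09],0.95,-1]
    - [[0.895,0.077,-0.09],0.95,-1]

```text
clock: 4.35
tcp_pos: [621.5, 109.1, 497.3]
ee_rot: [[0.267, -0.963, 0.037], [-0.959, -0.262, 0.111], [-0.097, -0.065, -0.993]]
contact_force: [0.8, 0.4, -0.6]
width: 0.999
grip_force: 0.0
```

```bash
python3 -c "
from h import *
to((1000,160,560))"
```

```text
q [  25.2   17.8   53.6   -5.7 -121.1  -13. ] tcp [621.5 109.1 497.3] z [ 0.037  0.111 -0.993] tilt 6.7
units [ 0.116 -0.955 -0.106] yaz -164.8
```

Request:
send_rows:
  plan:
    - [[0,-0.9,-0.1],0,-1]
    - [[0,-0.9,-0.1],0,-1]
    - [[0,-0.9,-0.1],0,-1]
    - [[0,-0.9,-0.1],0,-1]

```text
clock: 4.85
tcp_pos: [735.3, 153.9, 463.0]
ee_rot: [[0.273, -0.959, 0.076], [-0.957, -0.263, 0.12], [-0.095, -0.106, -0.99]]
contact_force: [-0.0, 0.4, 0.3]
width: 1.002
grip_force: 0.0
```

Request:
send_rows:
  plan:
    - [[0,-0.9,-0.1],0,-1]
    - [[0,-0.9,-0.1],0,-1]

```text
clock: 5.1
tcp_pos: [777.3, 170.5, 435.0]
ee_rot: [[0.273, -0.954, 0.125], [-0.958, -0.257, 0.131], [-0.093, -0.156, -0.983]]
contact_force: [-0.0, -0.2, 0.4]
width: 1.0
grip_force: 0.0
```

Request:
send_rows:
  plan:
    - [[0,-0.9,-0.1],0,-1]

```text
clock: 5.22
tcp_pos: [801.2, 179.7, 421.3]
ee_rot: [[0.273, -0.949, 0.16], [-0.958, -0.252, 0.139], [-0.091, -0.191, -0.977]]
contact_force: [0.8, 0.2, 0.2]
width: 1.0
grip_force: 0.0
```

```bash
python3 -c "
from h import *
to((1000,160,560))"
```

```text
q [  25.    46.9   85.4   -3.7 -116.7  -11.6] tcp [801.2 179.7 421.3] z [ 0.16   0.139 -0.977] tilt 12.2
units [ 0.151 -0.525 -0.266] yaz -165.1
```

Request:
send_rows:
  plan:
    - [[0,-0.5,-0.9],0,-1]
    - [[0,-0.5,-0.9],0,-1]

```text
clock: 5.48
tcp_pos: [773.3, 168.2, 476.0]
ee_rot: [[0.272, -0.941, 0.201], [-0.958, -0.245, 0.146], [-0.088, -0.233, -0.968]]
contact_force: [-0.6, -0.3, 2.0]
width: 1.0
grip_force: 0.0
```

Request:
send_rows:
  plan:
    - [[0,-0.5,-0.9],0,-1]
    - [[0,-0.5,-0.9],0,-1]

```text
clock: 5.72
tcp_pos: [744.2, 157.1, 526.3]
ee_rot: [[0.271, -0.931, 0.244], [-0.959, -0.238, 0.156], [-0.087, -0.276, -0.957]]
contact_force: [-0.1, -0.7, 0.2]
width: 1.004
grip_force: 0.0
```

Request:
send_rows:
  plan:
    - [[0,-0.5,-0.6],0,-1]
    - [[0,-0.5,-0.6],0,-1]

```text
clock: 5.98
tcp_pos: [730.4, 152.6, 557.5]
ee_rot: [[0.271, -0.919, 0.286], [-0.959, -0.231, 0.164], [-0.084, -0.319, -0.944]]
contact_force: [0.3, 0.4, 0.0]
width: 1.002
grip_force: 0.0
```

```bash
python3 -c "
from h import *
to((1000,160,560))"
```

```text
q [  26.5   36.8   85.4   -1.2 -119.4  -12.4] tcp [730.4 152.6 557.5] z [ 0.286  0.164 -0.944] tilt 19.3
units [ 0.164 -0.626  0.19 ] yaz -165.9
```

Request:
send_rows:
  plan:
    - [[0.1,-0.6,-0.4],0,-1]
    - [[0.1,-0.6,-0.4],0,-1]

```text
clock: 6.22
tcp_pos: [741.7, 141.2, 567.8]
ee_rot: [[0.269, -0.905, 0.329], [-0.96, -0.224, 0.171], [-0.081, -0.362, -0.929]]
contact_force: [1.1, -0.4, -0.1]
width: 1.0
grip_force: 0.0
```

Request:
send_rows:
  plan:
    - [[0.1,-0.6,-0.3],0,-1]
    - [[0.1,-0.6,-0.3],0,-1]

```text
clock: 6.48
tcp_pos: [758.2, 132.2, 574.2]
ee_rot: [[0.268, -0.888, 0.373], [-0.96, -0.215, 0.178], [-0.078, -0.406, -0.91]]
contact_force: [-0.4, -0.2, -0.0]
width: 1.004
grip_force: 0.0
```

Request:
send_rows:
  plan:
    - [[0.1,-0.6,-0.3],0,-1]
    - [[0.1,-0.6,-0.3],0,-1]

```text
clock: 6.72
tcp_pos: [770.5, 123.1, 586.7]
ee_rot: [[0.266, -0.867, 0.421], [-0.961, -0.205, 0.184], [-0.073, -0.454, -0.888]]
contact_force: [-0.3, -0.2, -0.1]
width: 0.999
grip_force: 0.0
```

Request:
send_rows:
  plan:
    - [[0.1,-0.6,-0.3],0,-1]
    - [[0.1,-0.6,-0.3],0,-1]

```text
clock: 6.98
tcp_pos: [779.5, 114.0, 602.0]
ee_rot: [[0.264, -0.844, 0.467], [-0.962, -0.196, 0.19], [-0.069, -0.5, -0.863]]
contact_force: [-0.0, -0.6, -0.2]
width: 1.002
grip_force: 0.0
```

```bash
python3 -c "
from h import *
to((1000,160,560))"
```

```text
q [  23.    35.6   85.4    0.4 -109.5   -8.4] tcp [779.5 114.  602. ] z [ 0.467  0.19  -0.863] tilt 30.3
units [ 0.042 -0.435  0.37 ] yaz -167.0
```

Request:
send_rows:
  plan:
    - [[0.1,-0.6,-0.2],0,-1]
    - [[0.1,-0.6,-0.2],0,-1]

```text
clock: 7.22
tcp_pos: [796.6, 107.9, 609.9]
ee_rot: [[0.261, -0.819, 0.511], [-0.963, -0.186, 0.195], [-0.064, -0.543, -0.837]]
contact_force: [0.3, -0.5, 0.1]
width: 0.999
grip_force: 0.0
```

Request:
send_rows:
  plan:
    - [[0.1,-0.6,-0.2],0,-1]
    - [[0.1,-0.6,-0.2],0,-1]

```text
clock: 7.48
tcp_pos: [809.8, 101.2, 621.7]
ee_rot: [[0.258, -0.792, 0.554], [-0.964, -0.176, 0.198], [-0.059, -0.585, -0.809]]
contact_force: [0.0, -0.1, -0.0]
width: 0.998
grip_force: 0.0
```

Request:
send_rows:
  plan:
    - [[0.1,-0.6,-0.2],0,-1]
    - [[0.1,-0.6,-0.2],0,-1]

```text
clock: 7.72
tcp_pos: [819.0, 93.9, 638.5]
ee_rot: [[0.254, -0.76, 0.598], [-0.966, -0.165, 0.201], [-0.054, -0.629, -0.776]]
contact_force: [-0.8, 0.7, -0.1]
width: 1.001
grip_force: 0.0
```

Request:
send_rows:
  plan:
    - [[0.1,-0.6,-0.2],0,-1]
    - [[0.1,-0.6,-0.2],0,-1]

```text
clock: 7.98
tcp_pos: [824.4, 86.2, 658.1]
ee_rot: [[0.25, -0.727, 0.64], [-0.967, -0.154, 0.202], [-0.049, -0.67, -0.741]]
contact_force: [-0.6, 0.3, -1.0]
width: 1.001
grip_force: 0.0
```

```bash
python3 -c "
from h import *
to((541.4-150,-18.5-40,235+150+40))"
```

```text
q [ 20.5  34.6  85.4   2.  -98.7  -6.1] tcp [824.4  86.2 658.1] z [ 0.64   0.202 -0.741] tilt 42.2
units [ 0.108  1.232 -0.334] yaz -168.0
```

```bash
python3 -c "
from h import *
to((484.6,-38.5,343))"
```

```text
q [ 20.5  34.6  85.4   2.  -98.7  -6.1] tcp [824.4  86.2 658.1] z [ 0.64   0.202 -0.741] tilt 42.2
units [ 0.128  1.193 -0.023] yaz -168.0
```

Request:
send_rows:
  plan:
    - [[0.02,0.15,0],0,-0.5]
    - [[0.03,0.3,-0.01],0,0]
    - [[0.05,0.45,-0.01],0,0]
    - [[0.06,0.6,-0.01],0,0]
    - [[0.08,0.75,-0.02],0,0]
    - [[0.1,0.9,-0.02],0,0]
    - [[0.11,1,-0.02],0,0]
    - [[0.11,1,-0.02],0,0]

```text
clock: 8.98
tcp_pos: [542.8, -18.1, 397.4]
ee_rot: [[0.25, -0.727, 0.639], [-0.967, -0.154, 0.203], [-0.049, -0.669, -0.742]]
contact_force: [-0.7, 0.1, 1.0]
width: 0.506
grip_force: 0.0
```

Request:
send_rows:
  plan:
    - [[0.01,0.1,0],0,0]
    - [[0.02,0.19,0],0,0]
    - [[0.02,0.19,0],0,0]

```text
clock: 9.35
tcp_pos: [489.9, -37.3, 346.9]
ee_rot: [[0.25, -0.727, 0.639], [-0.967, -0.154, 0.203], [-0.049, -0.669, -0.742]]
contact_force: [0.2, -0.2, 0.4]
width: 0.501
grip_force: 0.0
```

```bash
python3 -c "
from h import *
to((484.6,-38.5,343))
a=snapshot('side');b=snapshot('top')
cv2.imwrite('pics/s1r.png',a);cv2.imwrite('pics/t1r.png',b)
S=cv2.resize(a[90:215,200:320],None,fx=4,fy=4,interpolation=cv2.INTER_CUBIC)
T=cv2.resize(b[120:245,220:300],None,fx=4,fy=4,interpolation=cv2.INTER_CUBIC)
cv2.imwrite('pics/c1.png',np.hstack([S,T]))
R=get_state()['ee_rot'];t=get_state()['tcp_pos']
for o in (-28,28):
  for z in (0,-19):
    P=t+R[:,1]*o+R[:,2]*z;print(o,z,P.round(),(pix('side',P)-(200,90))*4,(pix('top',P)-(220,120))*4+(480,0))
"
```

```text
q [ 20.9 -49.7 -30.2   2.4 -67.4  -7.6] tcp [489.9 -37.3 346.9] z [ 0.639  0.203 -0.742] tilt 42.1
units [ 0.     0.016 -0.002] yaz -168.1
-28 0 [512. -33. 367.] [280.08681267 151.57053119] [693.59690957 292.93043046]
-28 -19 [499. -36. 381.] [266.88015677 141.2364202 ] [700.34876419 312.28012187]
28 0 [471. -41. 330.] [235.33540933 241.83076334] [710.39753599 387.02588878]
28 -19 [459. -45. 344.] [221.34559731 233.13390235] [717.20705188 407.21286392]
```

View pics/c1.png

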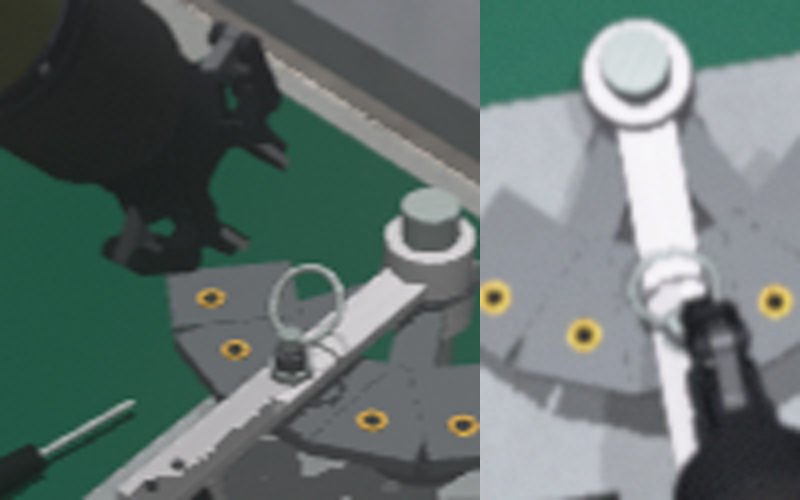

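The lower fingertip is at crop (243,241), where the model predicts it. The ring is unmoved at crop (307,302), and the path is clear.

```bash
python3 -c "
from h import *
to((573.8-.639*45,-10.2-.203*45,238.3+.742*45));to((573.8,-10.2,238.3))"
```

```text
q [ 20.9 -49.4 -30.    2.4 -67.4  -7.6] tcp [491.2 -36.9 348.5] z [ 0.64   0.203 -0.741] tilt 42.2
units [0.    0.024 0.237] yaz -168.0
q [ 20.9 -49.4 -30.    2.4 -67.4  -7.6] tcp [491.2 -36.9 348.5] z [ 0.64   0.203 -0.741] tilt 42.2
units [0.    0.024 0.35 ] yaz -168.0
```

Request:
send_rows:
  plan:
    - [[0,0.02,0.1],0,0]
    - [[0,0.02,0.2],0,0]
    - [[0,0.02,0.24],0,0]
    - [[0,0.02,0.24],0,0]
    - [[0,0.02,0.27],0,0]
    - [[0,0.02,0.3],0,0]
    - [[0,0.02,0.33],0,0]
    - [[0,0.02,0.35],0,0]
    - [[0,0.02,0.35],0,0]

```text
clock: 10.58
tcp_pos: [574.7, -9.7, 236.8]
ee_rot: [[0.25, -0.729, 0.637], [-0.967, -0.155, 0.202], [-0.049, -0.667, -0.744]]
contact_force: [0.6, -0.2, -0.6]
width: 0.504
grip_force: 0.0
```

```bash
python3 -c "
from h import *
to((573.8,-10.2,238.3))
a=snapshot('side');b=snapshot('top')
S=cv2.resize(a[90:215,220:340],None,fx=4,fy=4,interpolation=cv2.INTER_CUBIC)
T=cv2.resize(b[120:245,220:300],None,fx=4,fy=4,interpolation=cv2.INTER_CUBIC)
cv2.imwrite('pics/c2.png',np.hstack([S,T]))
"
```

```text
q [ 20.1 -38.  -36.1   2.1 -50.   -7.4] tcp [574.7  -9.7 236.8] z [ 0.637  0.202 -0.744] tilt 41.9
units [ 0.    -0.001 -0.004] yaz -168.0
```

View pics/c2.png

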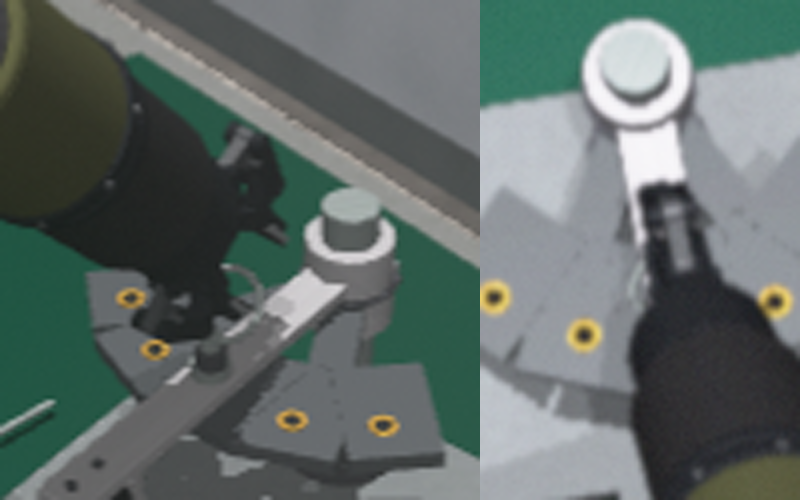

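No contact so far. The tip shows beyond the wire at crop (275,320), with the ring top above the finger at (240,275). Lifting straight up in steps.

Request:
send_rows:
  plan:
    - [[0,-0.013,-0.015],0,0]
    - [[-0.002,-0.027,-0.03],0,0]
    - [[-0.002,-0.027,-0.03],0,0]

```text
clock: 11.05
tcp_pos: [574.7, -9.8, 254.7]
ee_rot: [[0.25, -0.728, 0.638], [-0.967, -0.154, 0.202], [-0.049, -0.668, -0.743]]
contact_force: [-0.1, -0.8, -0.4]
width: 0.495
grip_force: 0.5
```

Request:
send_rows:
  plan:
    - [[0,-0.007,-0.007],0,0]
    - [[0,-0.007,-0.007],0,0]

```text
clock: 11.3
tcp_pos: [574.3, -9.9, 256.0]
ee_rot: [[0.25, -0.731, 0.636], [-0.967, -0.155, 0.202], [-0.049, -0.665, -0.745]]
contact_force: [-1.3, -0.5, -6.6]
width: 0.501
grip_force: 2.7
```

Request:
send_rows:
  plan:
    - [[0,-0.007,-0.007],0,0]
    - [[0,-0.007,-0.007],0,0]

```text
clock: 11.55
tcp_pos: [574.6, -10.0, 260.6]
ee_rot: [[0.25, -0.73, 0.636], [-0.967, -0.155, 0.202], [-0.049, -0.666, -0.745]]
contact_force: [-4.5, -1.1, -5.9]
width: 0.5
grip_force: 4.1
```

Request:
send_rows:
  plan:
    - [[0,-0.007,-0.008],0,0]
    - [[-0.001,-0.016,-0.018],0,0]
    - [[-0.001,-0.016,-0.018],0,0]

```text
clock: 11.92
tcp_pos: [574.8, -10.1, 271.6]
ee_rot: [[0.25, -0.729, 0.637], [-0.967, -0.155, 0.202], [-0.049, -0.667, -0.744]]
contact_force: [-6.8, -0.2, -7.6]
width: 0.498
grip_force: 5.1
```

```bash
python3 -c "
from h import *
to((574,-10,270));print(get_state()['contact_force'])
a=snapshot('side')
cv2.imwrite('pics/c3.png',cv2.resize(a[120:220,220:340],None,fx=5,fy=5,interpolation=cv2.INTER_CUBIC))
"
```

```text
q [ 20.  -37.5 -32.1   2.  -53.4  -7.1] tcp [574.8 -10.1 271.6] z [ 0.637  0.202 -0.744] tilt 42.0
units [-0.001  0.004  0.002] yaz -168.0
[-6.79107997 -0.21281507 -7.5914938 ]
```

View pics/c3.png

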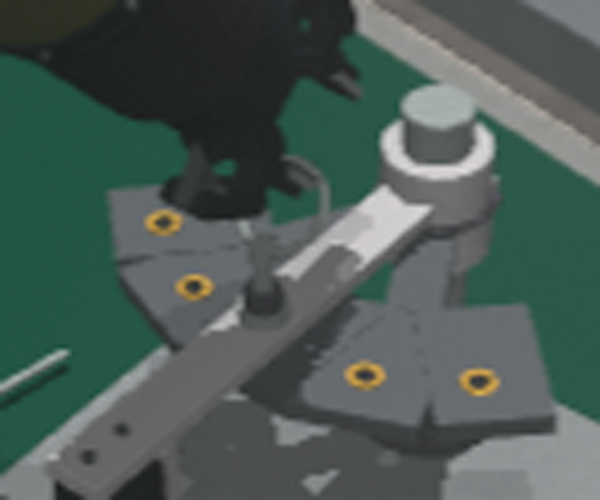

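The bare shaft now shows between head and barrel at (262,270), so the pin is out by about 15 mm with about 10 N on the finger. Swinging three quarters of the way along the arc.

Request:
send_rows:
  plan:
    - [[0.015,0,0],0,0]
    - [[0.03,-0.001,-0.001],0,0]
    - [[0.045,-0.002,-0.001],0,0]
    - [[0.059,-0.003,-0.001],0,0]
    - [[0.073,-0.005,0],0,0]
    - [[0.088,-0.008,0.002],0,0]
    - [[0.088,-0.008,0.002],0,0]

```text
clock: 12.85
tcp_pos: [585.9, -45.2, 270.3]
ee_rot: [[0.248, -0.731, 0.636], [-0.968, -0.155, 0.199], [-0.047, -0.665, -0.746]]
contact_force: [-10.3, -6.5, -8.1]
width: 0.496
grip_force: 6.8
```

```bash
python3 -c "
from h import *
to((574,-10,270));print(get_state()['contact_force'])
a=snapshot('side');b=snapshot('top')
S=cv2.resize(a[120:245,220:340],None,fx=4,fy=4,interpolation=cv2.INTER_CUBIC)
T=cv2.resize(b[120:245,250:330],None,fx=4,fy=4,interpolation=cv2.INTER_CUBIC)
cv2.imwrite('pics/c4.png',np.hstack([S,T]))
for w in (15,16.5,22):
  t=np.radians(191.1+w); 
  for r,z in((150,209),(270,191),(295,191)): 
    P=(670+r*np.cos(t),6.9+r*np.sin(t),z); print(w,r,(pix('side',P)-(220,120))*4,(pix('top',P)-(250,120))*4+(480,0))
"
```

```text
q [ 13.4 -33.6 -28.   -3.3 -53.9   0.9] tcp [585.9 -45.2 270.3] z [ 0.636  0.199 -0.746] tilt 41.8
units [-0.093  0.009 -0.001] yaz -168.0
[-10.32229806  -6.50142163  -8.14575365]
15 150 [263.1101093  251.34251199] [627.72410317 306.40074494]
15 270 [182.73729837 400.49121796] [717.32892407 502.17801223]
15 295 [164.4174471 429.52612  ] [736.29867785 542.34933597]
16.5 150 [269.02780002 252.91578264] [634.00914758 303.43529164]
16.5 270 [193.93824521 403.80196631] [728.58419511 496.76291582]
16.5 295 [176.81754343 433.26663308] [748.61818271 536.39848191]
22 150 [291.3021271  257.82423877] [656.29841797 291.21937754]
22 270 [236.35675722 414.17481377] [768.43635104 474.47815934]
22 295 [223.84414093 444.99727543] [792.22361155 511.91418491]
```

View pics/c4.png

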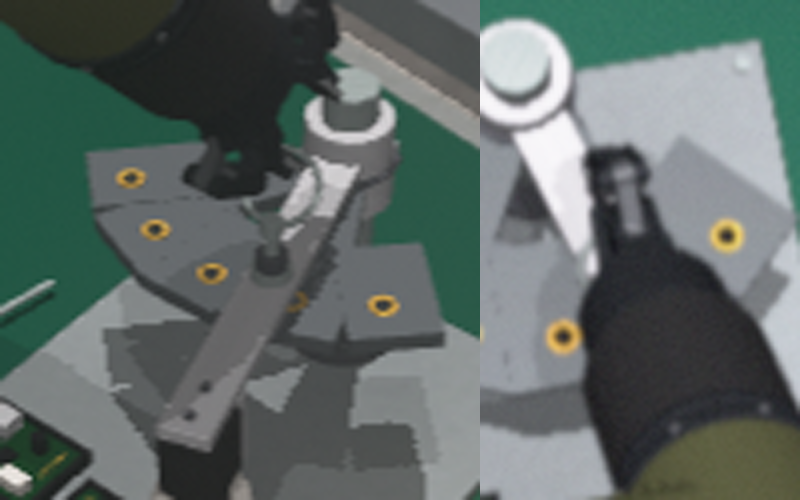

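The barrel is at side crop (270,260) and the bar end at (185,438), which puts the arm at about 17°, following the finger. I'll go the last 5° and then lower, reading the force.

Request:
send_rows:
  plan:
    - [[0.013,-0.002,0.001],0,0]
    - [[0.026,-0.004,0.002],0,0]
    - [[0.026,-0.004,0.002],0,0]
    - [[0.026,-0.004,0.002],0,0]

```text
clock: 13.45
tcp_pos: [590.5, -54.4, 270.8]
ee_rot: [[0.249, -0.73, 0.637], [-0.967, -0.156, 0.2], [-0.047, -0.666, -0.745]]
contact_force: [-5.9, -4.6, -8.2]
width: 0.504
grip_force: 5.4
```

```bash
python3 -c "
from h import *
to((574,-10,270));print(get_state()['contact_force'])
a=snapshot('side')
S=cv2.resize(a[150:250,240:340],None,fx=6,fy=6,interpolation=cv2.INTER_CUBIC)
cv2.imwrite('pics/c5.png',S)
for w in (20,21,22,23):
  t=np.radians(191.1+w); 
  for r,z in((150,209),(258,191),(295,191)): 
    P=(670+r*np.cos(t),6.9+r*np.sin(t),z); print(w,r,(pix('side',P)-(240,150))*6)
"
```

```text
q [ 11.6 -32.2 -26.7  -4.8 -53.9   3.1] tcp [590.5 -54.4 270.8] z [ 0.637  0.2   -0.745] tilt 41.9
units [-0.118  0.014 -0.003] yaz -168.0
[-5.91441626 -4.58387119 -8.23959552]
20 150 [304.65977342 204.29751873]
20 258 [221.04990166 414.76600933]
20 295 [189.72384001 481.65175904]
21 150 [310.7876883  205.55147707]
21 258 [232.14386959 417.26079437]
21 295 [202.69358243 484.65461637]
22 150 [316.95319064 206.73635816]
22 258 [243.32030561 419.62048576]
22 295 [215.76621139 487.49591315]
23 150 [323.15390928 207.85159004]
23 258 [254.57420479 421.84359622]
23 295 [228.93556547 490.17369794]
```

View pics/c5.png

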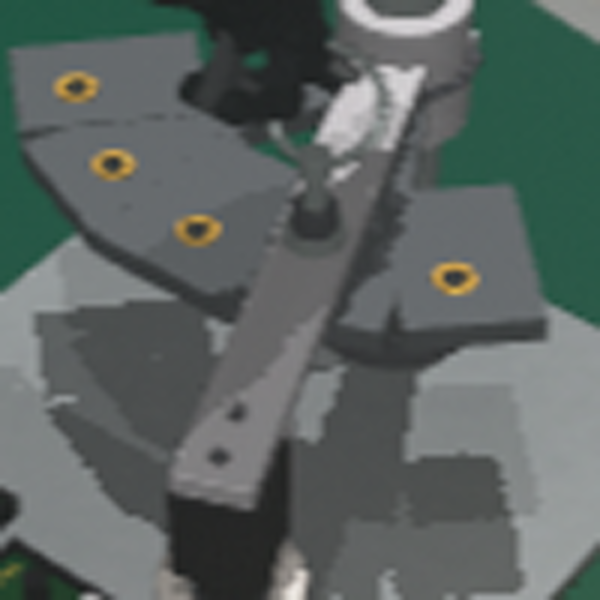

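The bar end centre is at crop (217,489), where 22.1° is predicted, so the pin is over the hole. Lowering.

Request:
send_rows:
  plan:
    - [[0,0.007,0.007],0,0]
    - [[0.001,0.013,0.015],0,0]
    - [[0.001,0.013,0.015],0,0]

```text
clock: 13.88
tcp_pos: [590.7, -54.6, 263.0]
ee_rot: [[0.249, -0.729, 0.637], [-0.967, -0.156, 0.2], [-0.046, -0.666, -0.744]]
contact_force: [-5.6, -5.7, -8.2]
width: 0.496
grip_force: 5.7
```

Request:
send_rows:
  plan:
    - [[0,0.006,0.007],0,0]
    - [[0.001,0.01,0.011],0,0]
    - [[0.001,0.01,0.011],0,0]

```text
clock: 14.25
tcp_pos: [591.0, -54.9, 258.5]
ee_rot: [[0.249, -0.728, 0.639], [-0.967, -0.156, 0.199], [-0.046, -0.668, -0.743]]
contact_force: [-6.1, -5.6, -5.4]
width: 0.498
grip_force: 5.2
```

Request:
send_rows:
  plan:
    - [[0.001,0.009,0.01],0,0]
    - [[0.002,0.018,0.02],0,0]
    - [[0.003,0.026,0.029],0,0]
    - [[0.003,0.026,0.029],0,0]

```text
clock: 14.75
tcp_pos: [591.9, -53.4, 243.2]
ee_rot: [[0.25, -0.726, 0.64], [-0.967, -0.154, 0.203], [-0.048, -0.67, -0.741]]
contact_force: [0.2, 0.5, -0.5]
width: 0.507
grip_force: 0.0
```

The pin stayed loaded until 3 mm from home and is now free of the finger. Withdrawing.

Request:
send_rows:
  plan:
    - [[0,0,-0.02],0,0]
    - [[0,0,-0.05],0,0]
    - [[0,0,-0.08],0,0]

```text
clock: 15.12
tcp_pos: [570.5, -60.3, 267.1]
ee_rot: [[0.25, -0.727, 0.639], [-0.967, -0.155, 0.203], [-0.048, -0.669, -0.742]]
contact_force: [0.2, 0.1, 0.7]
width: 0.501
grip_force: 0.0
```

Request:
send_rows:
  plan:
    - [[0,0,-0.05],0,0]
    - [[0,0,-0.15],0,0]
    - [[0,0,-0.3],0,0]
    - [[0,0,-0.4],0,0]
    - [[0,0,-0.4],0,0]

```text
clock: 15.75
tcp_pos: [467.4, -93.7, 390.4]
ee_rot: [[0.249, -0.722, 0.645], [-0.967, -0.153, 0.201], [-0.046, -0.674, -0.737]]
contact_force: [-0.5, 0.4, -1.1]
width: 0.499
grip_force: 0.0
```

```bash
python3 -c "
from h import *
to((574,-10,270));print(get_state()['contact_force'])
a=snapshot('side');b=snapshot('top')
S=cv2.resize(a[140:290,220:320],None,fx=4,fy=4,interpolation=cv2.INTER_CUBIC)
T=cv2.resize(b[120:270,230:330],None,fx=4,fy=4,interpolation=cv2.INTER_CUBIC)
cv2.imwrite('pics/c6.png',np.hstack([S,T]))
t=np.radians(191.1+22)
for r,z in((133,235),(150,224)):
    P=(670+r*np.cos(t),6.9+r*np.sin(t),z); print((pix('side',P)-(220,140))*4,(pix('top',P)-(230,120))*4+(400,0))
"
```

```text
q [  7.8 -46.3 -20.9  -6.7 -73.3   5. ] tcp [467.4 -93.7 390.4] z [ 0.645  0.201 -0.737] tilt 42.5
units [-0.122 -0.022  0.436] yaz -168.0
[-0.50503879  0.40448902 -1.09303423]
[299.09031746 128.04163299] [640.74598986 256.52338433]
[291.60615478 159.22457218] [656.73519793 286.03088695]
```

View pics/c6.png

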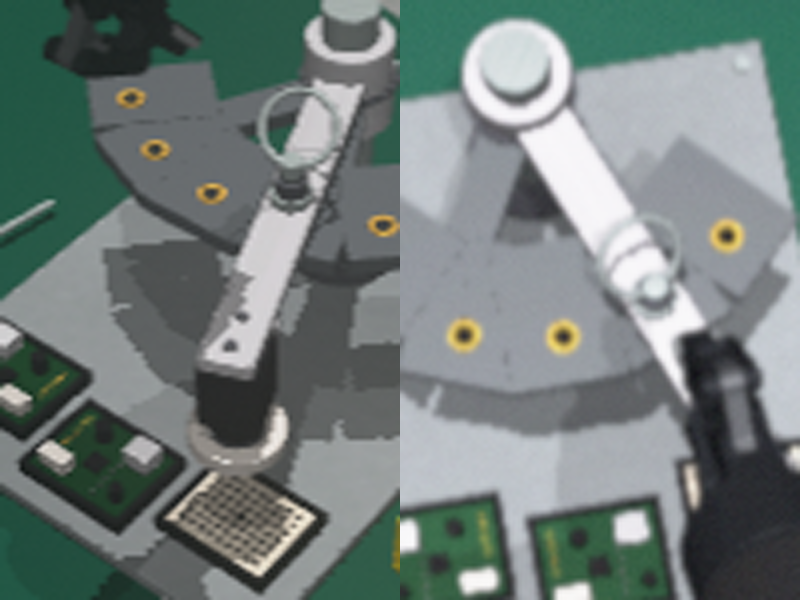

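The ring centre is at crop (299,127), against a home prediction of (299,128). The head sits down on the barrel, the camera stands over the plate's nest, and the boards are still in their nests. Handing in.

```bash
python3 -c "
from cell import *
print(close_job())"
```

```text
the job is handed in; nothing more can be done
None
```

The job is handed in, with no verdict returned: a fingertip in the ring lifted the pin about 15 mm, and the arm swung one hole (+22°) over the calibration plate. The pin looks fully home in the last picture, forces at the tool stayed under about 15 N in the readings, and the 45° slant came from the small tilt the arm picks up on each out-of-reach command.

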